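Tip the float ball out of the rinsing pail

TASK

The small steel pail that has a wire loop at its foot holds a white float ball from a suction jar. Lift this pail over into the grey tray and let it stand there upright with the ball still in it, then take hold of the foot loop and tip the pail over with it so that the ball rolls out into the tray. Leave the pail lying on its side in the tray to drain, with the ball out of it in the tray too.

Things in the scene. Friction and masses are not known exactly. Their poses are not given: they have to be found in the camera images.
- pail: Open steel pail with a wire loop at its foot: 90 wide, 90 high, wall 3, foot rim 102 wide, 0.3 kg. Origin on its axis at mid height, 45 above the underside; z to the mouth, x to the loop. Its stiff wire bail stands up and stays so when carried; bail grip: black bar, 12 thick, 50 long along y, centred 107 above the origin. A smaller pail with such a bail but no loop stands near: not wanted. mm
- pail_loop: Wire loop fixed to the pail's foot; origin at the middle of its bar (10 mm thick, 52 long, along y), 98 mm from the pail's axis on +x, 32 mm above the underside, 48 mm clear of the wall; axes as the pail's. Lifted by it, the pail turns about the far foot edge (51 mm beyond its axis) and the bar turns in the fingers. Lying with the loop up, the mouth points slightly down and the ball rolls out
- float_ball: White plastic ball, 30 mm diameter, 14 g, lying loose on the pail's floor. Origin at its centre
- tray: Fixed, empty grey plastic tray, 240 mm (its x) by 440 mm (its y), 24 mm high, walls and floor 4 mm thick. Origin at the centre of its underside, z up. The tipped pail, its bail and the ball have room along y if the pail first stands about 60 mm off the middle with its loop towards the nearer end
Not all that is in view belongs to the job. What is shaped like the pail but pink or yellow is not meant.

How it is judged:
On the way, in this order (a step that is already met when the one before it is completed fails the run):
1. the pail stands upright on the tray's floor, let go, with the ball in it (x of pail in the frame of tray between -0.075 and 0.075 m and y of pail in the frame of tray between -0.175 and 0.175 m and height (world z) of pail below 0.056 m and angle between pail's own z axis and vertical below 0.12 rad and distance between float_ball and pail below 0.055 m and contact force between the fingers and pail below 0.1 N), for 0.2 s.
2. the pail is tipped over by its foot loop: more than about 50 degrees from upright while the fingers hold the loop (angle between pail's own z axis and vertical above 0.87 rad and contact force between the fingers and pail_loop above 0.5 N), for 0.1 s.
At the end, for the whole second after the job is handed in: The pail lies at rest on its side (its axis 75 to 110 degrees from upright) in the tray, its middle within the tray's outline, and the ball lies on the tray's floor, outside the pail (angle between pail's own z axis and vertical between 1.31 and 1.92 rad and height (world z) of pail below 0.075 m and x of pail in the frame of tray between -0.12 and 0.12 m and y of pail in the frame of tray between -0.22 and 0.22 m and linear speed of pail below 0.03 m/s and distance between float_ball and pail above 0.058 m and height (world z) of float_ball below 0.03 m and x of float_ball in the frame of tray between -0.12 and 0.12 m and y of float_ball in the frame of tray between -0.22 and 0.22 m); the robot touches nothing.
It also fails if it takes over 64 s, if anything falls off the work surface, if the arm or the gripper's body presses on something with over 40 N, if the wrist force passes 120 N, or if a joint passes its speed limit or range.

ROBOT

A 6-joint arm with a two-finger parallel gripper is mounted at the origin on the work surface. World frame = base frame: x ahead of the robot, y to its left, z up, the work surface at z = 0. Lengths are in m, angles in rad, forces in N, time in s.
With the tool pointing down it reaches from about 0.35 to 0.775 m from the base axis. Payload 7.3 kg.
Tool frame: the origin (TCP) lies midway between the tips of the shut fingers; the grasp point (between the pads) lies 19 mm behind it; z points along the fingers, y is the direction in which the jaws open and shut (so a half turn about z gives the same grasp; the last joint's range is limited). The gripper opens to 92 mm and grips with 3 to 60 N. Pads are 19 mm wide; open, the fingers measure 130 mm over their backs; the gripper's body (75 mm by 190 mm) begins 47 mm behind the grasp point.
Start: joints at [-1.493, 0.342, 1.524, -0, 1.275, -0.146], TCP at [0.117, -0.512, 0.227] pointing down, gripper open.
Joint ranges: [-2.53, 2.53], [-0.77, 2.02], [0.04, 2.7], [-1, 4.14], [0.28, 2.66], [-3.11, 3.11]. Speed limits (rad/s): [2.57, 2.57, 3.14, 3.14, 3.14, 3.14].

INTERFACE

Orientations are given as [roll, pitch, yaw] about the fixed x, y, z axes, in that order (R = Rz(yaw) Ry(pitch) Rx(roll)).
In Python, from cell import status, eyes, job gives the robot as it stands.
- The arm moves only by the tool jog_arm, never from a script. Its argument "series" is a list of rows, each a list of 3 entries, a list of its own where there are three numbers: the gripper command: -1 is shut, 1 is fully open, values between are in proportion, then the shift along the tool's x, y, z in m, then the turn, a rotation vector about the tool's x, y, z in rad. In form: [[grip, [x, y, z], [ax, ay, az]], ...]. A call has 1 to 12 rows; each row is the pose to reach, as a shift and turn from the pose commanded when the call began, along the tool's axes at that moment; what a row does not reach only later rows make up. A row lasts 1/12 s, in which the tool goes at most 41.7 mm and 7.16 degrees, less where a joint would pass 70% of its speed; a pose out of reach is approached as far as the arm can. A call with a gripper value outside its range is refused whole. The fingers move at their own pace and stop on an object; "squeeze" is the grip in N (left out, the last holds). Time passes only in rows, so rows that repeat a pose let the fingers close. It gives the time, the measured TCP pose, the force and the opening at its end, in the units of the state.
- status.observe(): the state, without advancing time (a new reading comes with each control period).
- eyes.read_camera(name): name is "scene" or "top" or "wrist"; returns a dict with "img" (384x512x3 uint8, red, green, blue), "range_z" (384x512 float32, m along the optical axis (not along the pixel's ray), 0 where there is no reading), "camera_matrix" (3x3 intrinsics, pixels), "k1" (the pictures are not rectified: a ray, as slopes to the right and down, at radius r is drawn at 1 + k1 r^2 times it, then the intrinsics apply), "T" (4x4, takes a point from camera to world coordinates); the wrist camera has in their place "tool_from_camera" (4x4, takes a point from camera to tool coordinates, whose origin is the TCP and whose axes are the flange's). Camera axes: x right, y down, z forward; pixel columns grow to the right and rows downward; lengths in m; the calibration is good to about 2 mm. A picture is of the moment at which its call begins: read the wrist's pose just before it.
- job.hand_in(): hands the job in, once; it reports no verdict.
The state is a dict: "time": time; "qpos": joint angles; "qvel": joint speeds; "joint_efforts": joint torques, N m; "tool_pos": TCP position; "tool_rot": TCP orientation; "contact_force": force on the tool from outside, world axes, zero at the start; "torque": the same for the moment, N m; "opening": finger opening in m.
Only numpy, scipy, OpenCV 4.12 (cv2) and the standard library are available. Lean on these libraries where they do the work, as an engineer would, in place of code of your own. Each camera call takes 0.05 s, during which the arm holds its last target.

## Working session

There is one attempt and no reset: what is moved stays moved. The work goes in short steps, Python scripts to look and compute and a tool call to move; the robot and the scene stay as the last step left them, time stands still between calls to the robot, and variables do not carry over. Pictures are saved under pics/ and viewed, and the job is handed in when it is done.

Besides the shell and the picture viewer there is one more tool, called after ">>>" as name(argument=value, ...) on one line, values as JSON. jog_arm: Moves the arm, as the interface text tells. Its arguments: {"type":"object","properties":{"series":{"type":"array","items":{"type":"array"}},"squeeze":{"type":"number"}},"required":["series"]}

```bash
mkdir -p pics; ls
cat > h.py <<'E'
import numpy as np, cv2
from cell import status, eyes, job
def cam(n,save=None):
    c=eyes.read_camera(n)
    if save: cv2.imwrite(f'pics/{save}.png',c['img'][:,:,::-1])
    return c
E
python3 - <<'E'
from h import *
s=status.observe(); print(s)
for n in('scene','top','wrist'):
    c=cam(n,n+'0'); print(n,c['k1'],c['camera_matrix'],c.get('T',c.get('tool_from_camera')))
    np.savez(f'/tmp/{n}0.npz',**c)
E
```

```text
pics
{'time': 0.0, 'qpos': array([-1.49301392e+00,  3.42692702e-01,  1.52503265e+00, -5.97861771e-06,
        1.27538848e+00, -1.45974978e-01]), 'qvel': array([ 3.01152539e-04,  8.36558617e-05, -1.18029374e-03,  9.38872298e-04,
       -6.03342560e-04,  7.27092302e-04]), 'joint_efforts': array([ 1.43418401e-03, -4.31243527e+01, -2.44214058e+01,  7.17248465e-02,
        5.59552631e-02, -1.12415837e-04]), 'tool_pos': array([ 0.11649518, -0.51148939,  0.22605509]), 'tool_rot': array([-3.14008682e+00, -2.15609860e-04,  2.23758970e-01]), 'contact_force': array([-0.01106649, -0.0470491 , -0.21291004]), 'torque': array([-0.02151829,  0.00614663,  0.04681621]), 'opening': 0.09202152454573473}
scene -0.11565840027346704 [[379.6164822    0.         249.40500029]
 [  0.         379.6164822  196.87238244]
 [  0.           0.           1.        ]] [[-0.43256068  0.60263435 -0.67061397  1.0793687 ]
 [ 0.9015785   0.29479918 -0.31662224  0.4887199 ]
 [ 0.00688901 -0.74156947 -0.67084071  0.67563788]
 [ 0.          0.          0.          1.        ]]
top 0.04137640319343779 [[400.28445365   0.         247.23577953]
 [  0.         400.28445365 190.63075759]
 [  0.           0.           1.        ]] [[ 0.00988318 -0.99759838  0.06855503  0.3829302 ]
 [-0.99994089 -0.01017051 -0.00384356  0.20182097]
 [ 0.00453157 -0.06851299 -0.99763993  1.16662169]
 [ 0.          0.          0.          1.        ]]
wrist -0.06542313705147765 [[297.06527102   0.         259.10506386]
 [  0.         297.06527102 195.62248146]
 [  0.           0.           1.        ]] [[ 8.56278866e-04 -9.63362424e-01 -2.68201616e-01  7.17958390e-02]
 [ 9.99999492e-01  6.82201785e-04  7.42243348e-04 -3.31115790e-04]
 [-5.32081730e-04 -2.68202115e-01  9.63362519e-01 -1.58054624e-01]
 [ 0.00000000e+00  0.00000000e+00  0.00000000e+00  1.00000000e+00]]
```

View pics/top0.png

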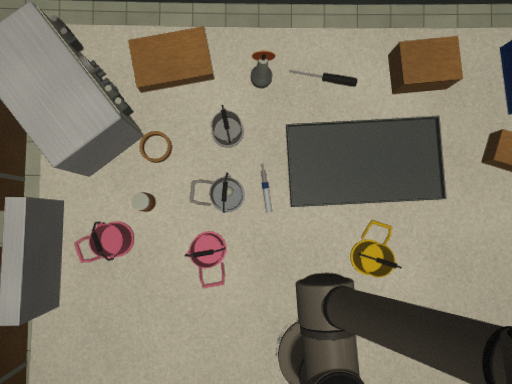

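View pics/scene0.png

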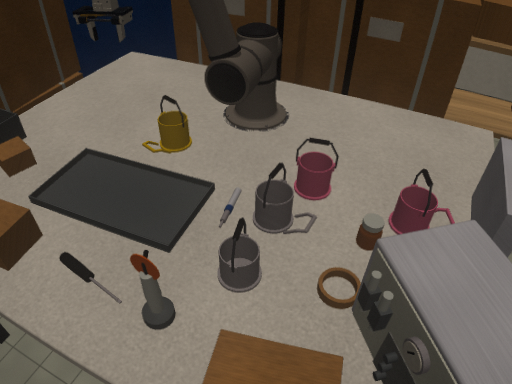

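View pics/wrist0.png

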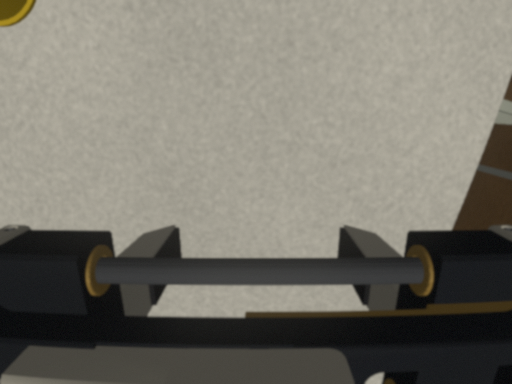

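```bash
cat >> h.py <<'E'
def undist(c,uv):
    K=c['camera_matrix'];p=(np.atleast_2d(uv)-[K[0,2],K[1,2]])/K[0,0]
    q=p.copy()
    for _ in range(20): q=p/(1+c['k1']*(q**2).sum(1,keepdims=True))
    return q
def ray(c,uv,T=None):
    T=c['T'] if T is None else T
    q=undist(c,uv); d=np.c_[q,np.ones(len(q))]@T[:3,:3].T
    return T[:3,3],d
def onz(c,uv,z,T=None):
    o,d=ray(c,uv,T); return o+d*((z-o[2])/d[:,2])[:,None]
def cloud(c,T=None):
    T=c['T'] if T is None else T
    h,w=c['range_z'].shape
    u,v=np.meshgrid(np.arange(w),np.arange(h))
    q=undist(c,np.c_[u.ravel(),v.ravel()].astype(float))
    z=c['range_z'].reshape(-1,1)
    P=np.c_[q,np.ones(len(q))]*z
    W=P@T[:3,:3].T+T[:3,3]; W[z[:,0]<=0]=np.nan
    return W.reshape(h,w,3)
def tooltf(s):
    from scipy.spatial.transform import Rotation as R
    T=np.eye(4);T[:3,:3]=R.from_euler('xyz',s['tool_rot']).as_matrix();T[:3,3]=s['tool_pos'];return T
E
python3 - <<'E'
from h import *
c=dict(np.load('/tmp/top0.npz'))
c['k1']=float(c['k1'])
im=c['img'][100:230,170:290,::-1]
b=cv2.resize(c['img'][160:225,180:260,::-1],None,fx=8,fy=8,interpolation=cv2.INTER_CUBIC)
cv2.imwrite('pics/crop1.png',b)
s=dict(np.load('/tmp/scene0.npz'))
cv2.imwrite('pics/crop2.png',cv2.resize(s['img'][155:245,230:330,::-1],None,fx=6,fy=6,interpolation=cv2.INTER_CUBIC))
W=cloud(c)
z=W[...,2]
print('table z',np.nanmedian(z[260:330,100:180]),'tray floor',np.nanmedian(z[140:180,310:420]))
print('top-left region z map'); 
np.set_printoptions(linewidth=250,precision=0,suppress=True)
print((z[170:216:2,186:250:2]*1000))
# tray corners
hsv=cv2.cvtColor(c['img'],cv2.COLOR_RGB2HSV)
m=((c['img'].max(2)<110)).astype(np.uint8);m[:110]=0;m[215:]=0;m[:,:280]=0;m[:,450:]=0
cn=max(cv2.findContours(m,0,2)[0],key=cv2.contourArea); r=cv2.minAreaRect(cn);bx=cv2.boxPoints(r)
np.set_printoptions(precision=4,suppress=True)
print(bx); P=onz(c,bx,0.024);print(P,P.mean(0)); print(np.linalg.norm(P-np.roll(P,1,0),axis=1))
E
```

```text
table z 0.00027098967324312717 tray floor 0.003968944253413209
top-left region z map
[[  1.   0.  -4.   3.  -0.  -1.   2.   1.  -0.   1.  -1.   1.   1.  -3.  -3.   1.  -1.   1.   2.   0.   3.   3.   2.   0.  -1.  -5.   2.   0.  -0.  -1.  -5.  -1.]
 [ -3.  -1.   4.  -1.   2.   3.  -2.  -0.  -5.   1.   5.  -2.  -1.   6.  -3.   3.  -2.  -3.   2.  -2.  -0.   1.   2.   3.  -1.   2.  -0.   2.   0.   1.   3.   0.]
 [ -3.   7.   0.   3.  -2.   1.  -0.  -4.  -3.  -6.  -2.  -2.   1.   1.   1.   2.  -3.   4.   1.   1. 133.  97.   2.  -1.  -0.  -2.   3.  -1.   2.   3.  -2.   2.]
 [ -0.   2.   2.  -1.  -3.  -4.   1.   4.  -3.  -0.   3.   6.   3.   4.   2.   0.  -1.   1.   1.   4. 139.  92.  93.  -3.  -3.  -0.  -1.  nan   0.   1.  -3.  -5.]
 [ -1.  -1.  -2.   2.   2.  -1.   2.  -1.  -0.   6.   3.   1.  -2.   1.   2.   2.  90.  86.  79.  67. 151.  69.  77.  88.  -0.   0.   2.  -0.  -1.  -2.   2.  -4.]
 [  2.   4.   0.  -2.  -1.  32.  33.  32.  30.  23.  17.   1.   1.  -3.  -2.  95.  71.  48.  28.  14. 158.  10.  13.  36.  70.  89.   0.   5.  -0.  -3.  -3.   4.]
 [  2.   3.   3.  35.  37.  34.  26. 
[... 2284 characters left out ...]
3.  -2.  -1.   1.  -4.  -0.  -1.   3.  -3.   1.   5.  91. 125.  88.   5.   8.   6.   4.   3.  -2.  -1.   2.   2.   0.   1.]
 [ -4.   1.   1.  -1.   1.  -0.   1.   3.  -1.   1.   1.  -3.  -0.   0.  -1.  -1.   1.   6.   0. 113.   2.   2.   0.   1.  -3.   3.  -3.  -0.  -1.  -3.  -3.   2.]
 [ -2.   0.   1.   1.   3.  -3.  -1.   3.   3.   3.  -2.   3.   3.  -0.  -4.   3.   5.  -2.   2.  -3.  -2.  -1.  -4.   1.  -1.   1.  -0.  -3.  -1.   0.   1.  -1.]]
[[285.2956 123.616 ]
 [441.0221 115.4199]
 [445.4005 198.6105]
 [289.674  206.8066]]
[[ 0.6568  0.0893  0.024 ]
 [ 0.6837 -0.3572  0.024 ]
 [ 0.4445 -0.3647  0.024 ]
 [ 0.4164  0.0759  0.024 ]] [ 0.5504 -0.1392  0.024 ]
[0.2407 0.4473 0.2393 0.4415]
```

View pics/crop1.png

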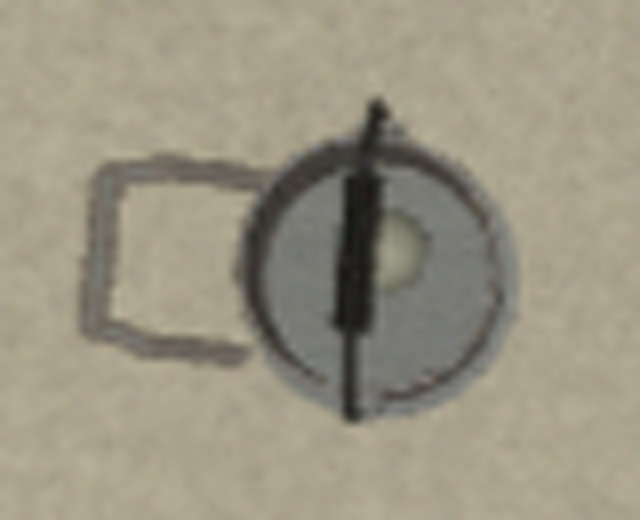

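View pics/crop2.png

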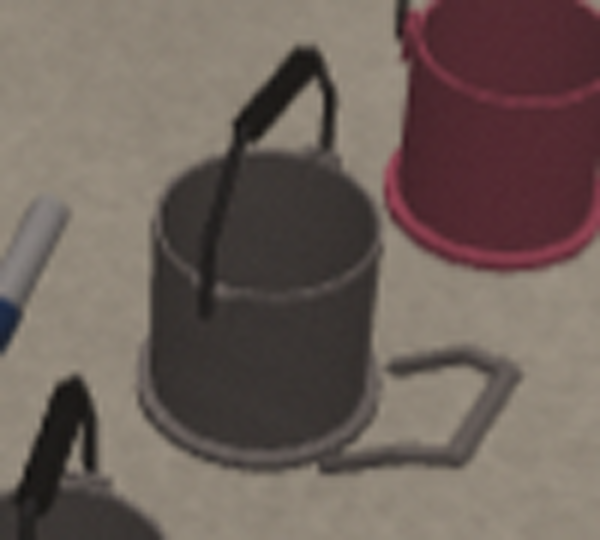

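Run:
```python
from h import *
np.set_printoptions(precision=4,suppress=True)
c=dict(np.load('/tmp/top0.npz')); c['k1']=float(c['k1'])
W=cloud(c)[160:225,180:260]; P=W.reshape(-1,3)
g=P[(P[:,2]>.148)]; print('grip',len(g),g.mean(0),(g.max(0)+g.min(0))/2, np.median(g,0))
xy=g[:,:2]-g[:,:2].mean(0); d=np.linalg.svd(xy,full_matrices=False)[2][0]; print('grip dir',d)
rim=P[(P[:,2]>.084)&(P[:,2]<.096)]
A=np.c_[2*rim[:,:2],np.ones(len(rim))]; s=np.linalg.lstsq(A,(rim[:,:2]**2).sum(1),rcond=None)[0]
print('rim c',s[:2],np.sqrt(s[2]+s[0]**2+s[1]**2))
cols=np.arange(180,260)[None,:].repeat(65,0).ravel()
L=P[(cols<198)&(P[:,2]>.026)&(P[:,2]<.045)]
far=L[L[:,1]>L[:,1].max()-0.02]; print('loop',len(L),far.mean(0),(L.max(0)+L.min(0))/2)
b=onz(c,[[192.5,191.4]],.032);print('bar ray',b, onz(c,[[180+358/8,160+252/8]],.157))
d=b[0,:2]-s[:2]; print('dist',np.hypot(*d),'yaw pail',np.arctan2(d[1],d[0]))
ball=onz(c,[[180+400/8,160+250/8]],.03); print('ball',ball)
# tray from rim depth
Wt=cloud(c)[105:215,275:455].reshape(-1,3); t=Wt[(Wt[:,2]>.016)&(Wt[:,2]<.034)]
r=cv2.minAreaRect(t[:,:2].astype(np.float32)); print('tray',r)
```

```text
grip 110 [0.4512 0.2555 0.1565] [0.4514 0.2556 0.155 ] [0.4507 0.2562 0.1569]
grip dir [-0.9977  0.0671]
rim c [0.4512 0.2556] 0.04359295530517411
loop 97 [0.4561 0.3511 0.0356] [0.457  0.3493 0.0351]
bar ray [[0.4571 0.3527 0.032 ]] [[0.4495 0.2547 0.157 ]]
dist 0.09732748346191371 yaw pail 1.5099645078406154
ball [[0.4588 0.2465 0.03  ]]
tray ((0.5516212582588196, -0.1406320482492447), (0.24080659449100494, 0.44166895747184753), 3.694155216217041)
```

```bash
cat >> h.py <<'E'
from scipy.spatial.transform import Rotation as R
def rel(p,rot):
    """world target TCP pos + euler -> shift, rotvec in the present tool axes"""
    s=status.observe();T=tooltf(s);M=R.from_matrix(T[:3,:3])
    d=M.inv().apply(np.array(p)-T[:3,3]); r=(M.inv()*R.from_euler('xyz',rot)).as_rotvec()
    print('shift',d.round(4),'turn',r.round(4)); return d,r
E
python3 -c "
from h import *
rel([.5,-.2,.25],[np.pi,0,0])"
```

```text
shift [ 0.4431 -0.2188 -0.0235] turn [-0.0011 -0.      0.2238]
```

>>> jog_arm(series=[[0.2, [0.443, -0.219, -0.024], [0, 0, 0.224]], [0.2, [0.443, -0.219, -0.024], [0, 0, 0.224]], [0.2, [0.443, -0.219, -0.024], [0, 0, 0.224]], [0.2, [0.443, -0.219, -0.024], [0, 0, 0.224]], [0.2, [0.443, -0.219, -0.024], [0, 0, 0.224]], [0.2, [0.443, -0.219, -0.024], [0, 0, 0.224]], [0.2, [0.443, -0.219, -0.024], [0, 0, 0.224]], [0.2, [0.443, -0.219, -0.024], [0, 0, 0.224]], [0.2, [0.443, -0.219, -0.024], [0, 0, 0.224]], [0.2, [0.443, -0.219, -0.024], [0, 0, 0.224]], [0.2, [0.443, -0.219, -0.024], [0, 0, 0.224]], [0.2, [0.443, -0.219, -0.024], [0, 0, 0.224]]])

```text
time: 1.15
tool_pos: [0.5013, -0.198, 0.2507]
tool_rot: [-3.141, 0.0, 0.0]
contact_force: [0.3, -1.2, -0.6]
opening: 0.0549
```

```bash
python3 -c "
from h import *
print(status.observe()['qpos'])
rel([.451,.2555,.22],[np.pi,0,-.061])"
```

```text
[-5.18454918e-01  3.50499697e-01  1.44408444e+00  6.72488959e-05
  1.34724760e+00  1.05196422e+00]
shift [-0.0501 -0.4535  0.0307] turn [-0.0002  0.0002  0.0614]
```

>>> jog_arm(series=[[0.2, [-0.051, -0.454, 0.025], [0, 0, 0.061]], [0.2, [-0.051, -0.454, 0.025], [0, 0, 0.061]], [0.2, [-0.051, -0.454, 0.025], [0, 0, 0.061]], [0.2, [-0.051, -0.454, 0.025], [0, 0, 0.061]], [0.2, [-0.051, -0.454, 0.025], [0, 0, 0.061]], [0.2, [-0.051, -0.454, 0.025], [0, 0, 0.061]], [0.2, [-0.051, -0.454, 0.025], [0, 0, 0.061]], [0.2, [-0.051, -0.454, 0.025], [0, 0, 0.061]], [0.2, [-0.051, -0.454, 0.025], [0, 0, 0.061]], [0.2, [-0.051, -0.454, 0.025], [0, 0, 0.061]], [0.2, [-0.051, -0.454, 0.025], [0, 0, 0.061]], [0.2, [-0.051, -0.454, 0.025], [0, 0, 0.061]]])

```text
time: 2.15
tool_pos: [0.447, 0.2601, 0.2249]
tool_rot: [-3.139, 0.001, -0.055]
contact_force: [-1.0, -1.0, -0.4]
opening: 0.0552
```

Run:
```python
from h import *
s=status.observe(); c=cam('wrist','w1'); print(s['time'],s['tool_pos'])
rel([.451,.2555,.133],[np.pi,0,-.061])
T=tooltf(s)@c['tool_from_camera']
P=cloud(c,T).reshape(-1,3); P=P[np.isfinite(P[:,0])]
g=P[(P[:,2]>.145)&(P[:,2]<.17)&(np.hypot(P[:,0]-.451,P[:,1]-.2555)<.05)]
print(len(g),g.mean(0) if len(g) else '',(g.min(0)+g.max(0))/2)
```

```text
2.15 [0.44701688 0.2600851  0.22493893]
shift [0.0035 0.0015 0.0919] turn [0.     0.0012 0.0054]
1038 [0.45297816 0.25576646 0.1559858 ] [0.45007157 0.2559174  0.15231011]
```

View pics/w1.png

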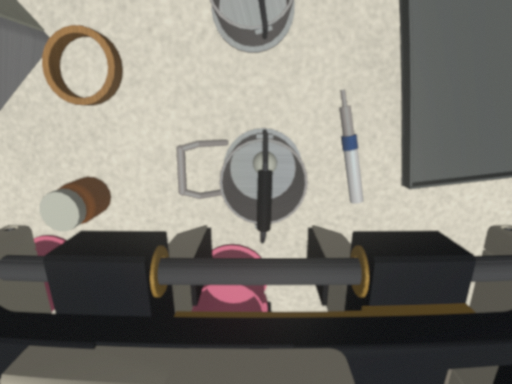

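>>> jog_arm(series=[[0.2, [0.001, 0, 0.03], [0, 0, 0]], [0.2, [0.001, 0, 0.06], [0, 0, 0]], [0.2, [0.001, 0, 0.08], [0, 0, 0]], [0.2, [0.001, 0, 0.091], [0, 0, 0]], [0.2, [0.001, 0, 0.091], [0, 0, 0]], [0.2, [0.001, 0, 0.091], [0, 0, 0]], [0.2, [0.001, 0, 0.091], [0, 0, 0]]])

```text
time: 2.78
tool_pos: [0.4508, 0.2535, 0.1356]
tool_rot: [-3.141, -0.001, -0.062]
contact_force: [0.7, -0.1, -0.5]
opening: 0.0548
```

Run:
```python
from h import *
rel([.451,.2555,.133],[np.pi,0,-.061])
s=status.observe(); c=cam('wrist','w2')
```

```text
shift [ 0.0001 -0.002   0.0026] turn [-0.0004 -0.0015 -0.001 ]
```

View pics/w2.png

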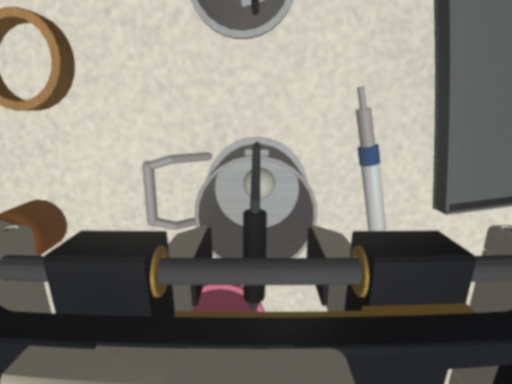

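>>> jog_arm(series=[[0.2, [0, -0.002, 0.002], [0, 0, 0]], [-1, [0, -0.002, 0.002], [0, 0, 0]], [-1, [0, -0.002, 0.002], [0, 0, 0]], [-1, [0, -0.002, 0.002], [0, 0, 0]], [-1, [0, -0.002, 0.002], [0, 0, 0]], [-1, [0, -0.002, 0.002], [0, 0, 0]], [-1, [0, -0.002, 0.002], [0, 0, 0]], [-1, [0, -0.002, 0.002], [0, 0, 0]]], squeeze=40)

```text
time: 3.5
tool_pos: [0.4501, 0.2559, 0.1327]
tool_rot: [3.141, 0.0, -0.061]
contact_force: [-0.0, 0.3, 1.2]
opening: 0.0136
```

>>> jog_arm(series=[[-1, [0, 0, -0.005], [0, 0, 0]], [-1, [0, 0, -0.015], [0, 0, 0]], [-1, [0, 0, -0.03], [0, 0, 0]], [-1, [0, 0, -0.045], [0, 0, 0]], [-1, [0, 0, -0.06], [0, 0, 0]], [-1, [0, 0, -0.07], [0, 0, 0]], [-1, [0, 0, -0.075], [0, 0, 0]], [-1, [0, 0, -0.075], [0, 0, 0]], [-1, [0, 0, -0.075], [0, 0, 0]]])

```text
time: 4.25
tool_pos: [0.4498, 0.2558, 0.2074]
tool_rot: [3.141, 0.0, -0.061]
contact_force: [0.1, -0.1, -4.1]
opening: 0.0111
```

Run:
```python
from h import *
s=status.observe(); print(s['tool_pos'],s['contact_force'],s['opening'])
cam('wrist','w3'); cam('scene','s3')
rel([.547,-.080,.208],[np.pi,0,.0645])
```

```text
[0.44984911 0.25577802 0.20739121] [ 0.09007659 -0.08562706 -4.09686816] 0.011077820437814528
shift [ 0.1178  0.3291 -0.0012] turn [ 0.0008  0.0019 -0.1257]
```

View pics/s3.png

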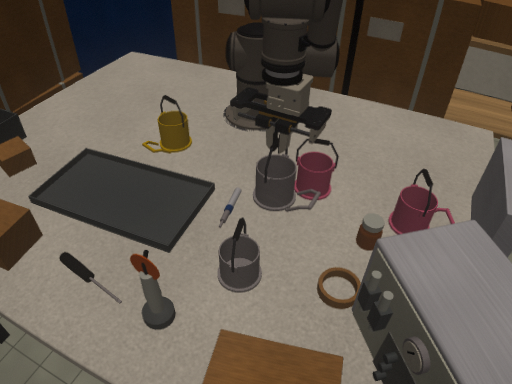

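>>> jog_arm(series=[[-1, [0.002, 0.005, 0], [0, 0, -0.002]], [-1, [0.005, 0.014, 0], [0, 0, -0.005]], [-1, [0.01, 0.028, 0], [0, 0, -0.011]], [-1, [0.016, 0.045, 0], [0, 0, -0.017]], [-1, [0.023, 0.063, 0], [0, 0, -0.024]], [-1, [0.03, 0.083, 0], [0, 0, -0.032]], [-1, [0.037, 0.103, 0], [0, 0, -0.04]], [-1, [0.044, 0.123, 0], [0, 0, -0.047]], [-1, [0.051, 0.143, 0], [0, 0, -0.055]], [-1, [0.058, 0.163, 0], [0, 0, -0.062]], [-1, [0.065, 0.182, 0], [0, 0, -0.07]], [-1, [0.072, 0.201, 0], [0, 0, -0.077]]])

```text
time: 5.35
tool_pos: [0.5097, 0.0489, 0.2074]
tool_rot: [3.141, 0.001, 0.016]
contact_force: [-0.4, -0.8, -3.6]
opening: 0.0108
```

>>> jog_arm(series=[[-1, [0.0065, 0.018, 0], [0, 0, -0.007]], [-1, [0.0125, 0.036, 0], [0, 0, -0.014]], [-1, [0.019, 0.054, 0], [0, 0, -0.021]], [-1, [0.025, 0.071, 0], [0, 0, -0.028]], [-1, [0.031, 0.088, 0], [0, 0, -0.035]], [-1, [0.036, 0.102, 0], [0, 0, -0.041]], [-1, [0.04, 0.114, 0], [0, 0, -0.045]], [-1, [0.043, 0.122, 0], [0, 0, -0.047]], [-1, [0.045, 0.126, 0], [0, 0, -0.049]], [-1, [0.046, 0.128, 0], [0, 0, -0.049]], [-1, [0.046, 0.128, 0], [0, 0, -0.049]], [-1, [0.046, 0.128, 0], [0, 0, -0.049]]])

```text
time: 6.35
tool_pos: [0.5575, -0.0758, 0.2076]
tool_rot: [-3.141, 0.0, 0.065]
contact_force: [-0.0, 0.9, -4.7]
opening: 0.0108
```

Run:
```python
from h import *
s=status.observe(); print(s['time'],s['tool_pos'],s['tool_rot'],s['contact_force'],s['opening'])
cam('wrist','w4'); cam('top','t4')
rel([.547,-.080,.138],[np.pi,0,.0645])
```

```text
6.35 [ 0.55747358 -0.07584679  0.20762756] [-3.14128009e+00  3.64186726e-04  6.52521235e-02] [-0.0187358   0.85129849 -4.70792716] 0.010760818814167076
shift [-0.0108  0.0036  0.0698] turn [-0.0001  0.0001  0.0011]
```

View pics/w4.png

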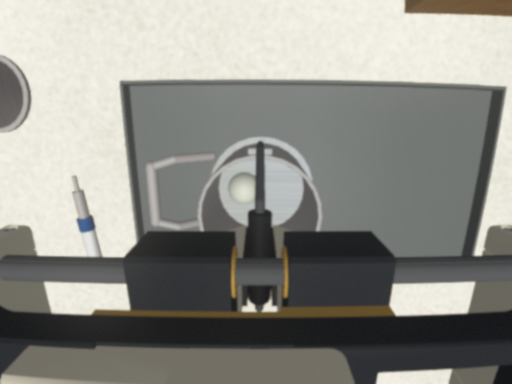

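View pics/t4.png

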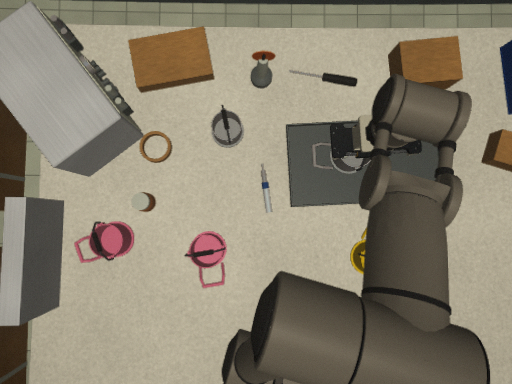

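>>> jog_arm(series=[[-1, [-0.006, 0.002, 0.01], [0, 0, 0]], [-1, [-0.011, 0.004, 0.022], [0, 0, 0]], [-1, [-0.011, 0.004, 0.036], [0, 0, 0]], [-1, [-0.011, 0.004, 0.048], [0, 0, 0]], [-1, [-0.011, 0.004, 0.057], [0, 0, 0]], [-1, [-0.011, 0.004, 0.063], [0, 0, 0]], [-1, [-0.011, 0.004, 0.067], [0, 0, 0]], [-1, [-0.011, 0.004, 0.07], [0, 0, 0]], [-1, [-0.011, 0.004, 0.071], [0, 0, 0]], [-1, [-0.011, 0.004, 0.071], [0, 0, 0]], [-1, [-0.011, 0.004, 0.071], [0, 0, 0]]])

```text
time: 7.37
tool_pos: [0.5472, -0.0811, 0.1371]
tool_rot: [3.141, -0.001, 0.065]
contact_force: [0.1, -0.1, -3.9]
opening: 0.0108
```

>>> jog_arm(series=[[-1, [0, 0, 0.0007], [0, 0, 0]], [-1, [0, 0, 0.0014], [0, 0, 0]], [-1, [0, 0, 0.0015], [0, 0, 0]]])

```text
time: 7.62
tool_pos: [0.5474, -0.0813, 0.1367]
tool_rot: [3.141, -0.002, 0.065]
contact_force: [-2.2, 0.2, 6.8]
opening: 0.0106
```

>>> jog_arm(series=[[-0.6, [0, 0, 0.0008], [0, 0, 0]], [-0.2, [0, 0, 0.0008], [0, 0, 0]], [0.2, [0, 0, 0.0008], [0, 0, 0]], [0.2, [0, 0, 0.0008], [0, 0, 0]], [0.2, [0, 0, 0.0008], [0, 0, 0]], [0.2, [0, 0, 0.0008], [0, 0, 0]], [0.2, [0, 0, 0.0008], [0, 0, 0]]])

```text
time: 8.2
tool_pos: [0.547, -0.0811, 0.1344]
tool_rot: [3.142, -0.0, 0.065]
contact_force: [0.3, -0.1, 0.1]
opening: 0.0522
```

>>> jog_arm(series=[[0.2, [0, 0, -0.02], [0, 0, 0]], [0.2, [0, 0, -0.05], [0, 0, 0]], [0.2, [0, 0, -0.08], [0, 0, 0]], [0.2, [0, 0, -0.1], [0, 0, 0]], [0.2, [0, 0, -0.11], [0, 0, 0]], [0.2, [0, 0, -0.11], [0, 0, 0]], [0.2, [0, 0, -0.11], [0, 0, 0]], [0.2, [0, 0, -0.11], [0, 0, 0]]])

```text
time: 8.87
tool_pos: [0.5462, -0.0809, 0.2426]
tool_rot: [-3.141, 0.003, 0.065]
contact_force: [-0.1, -0.4, -0.3]
opening: 0.055
```

Run:
```python
from h import *
np.set_printoptions(precision=4,suppress=True)
s=status.observe(); print(s['time'],s['tool_pos'],s['tool_rot'],s['contact_force'],s['opening'],s['qpos'])
c=cam('wrist','w5'); T=tooltf(s)@c['tool_from_camera']
W=cloud(c,T); P=W.reshape(-1,3)
rgb=c['img'].reshape(-1,3)
near=(np.hypot(P[:,0]-.547,P[:,1]+.08)<.2)
L=near&(P[:,2]>.026)&(P[:,2]<.05)&(P[:,1]>-.02)
uv=np.c_[np.arange(len(P))%512,np.arange(len(P))//512]
print('L',L.sum(),P[L].min(0),P[L].max(0))
far=P[L&(P[:,1]>0.005)]; print('bar',far.mean(0),(far.min(0)+far.max(0))/2)
rim=P[near&(P[:,2]>.087)&(P[:,2]<.1)]
A=np.c_[2*rim[:,:2],np.ones(len(rim))]; q=np.linalg.lstsq(A,(rim[:,:2]**2).sum(1),rcond=None)[0]
print('rim c',q[:2],np.sqrt(q[2]+q[0]**2+q[1]**2),rim[:,2].mean())
```

```text
8.8667 [ 0.5462 -0.0809  0.2426] [-3.1406  0.0029  0.0648] [-0.0643 -0.3965 -0.314 ] 0.054958247536087815 [-0.2858  0.3823  1.4186 -0.0001  1.3437  1.2202]
L 704 [ 0.5075 -0.02    0.026 ] [0.6062 0.0795 0.0427]
bar [0.5447 0.0146 0.0394] [0.5585 0.0423 0.0344]
rim c [ 0.5484 -0.0817] 0.043326972371755146 0.0931332678062128
```

View pics/w5.png

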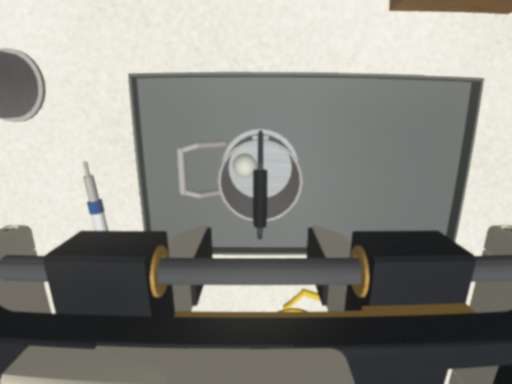

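Run:
```python
from h import *
th=np.radians(20); yaw=.0645
u=np.array([-np.sin(yaw),np.cos(yaw),0]); B=np.sin(th)*u+np.cos(th)*np.array([0,0,1])
bar=np.array([.542,.016,.036]); tcp=bar-.014*B; print(tcp)
M=R.from_euler('xyz',[np.pi,0,yaw])*R.from_rotvec([-th,0,0]); e=M.as_euler('xyz'); print(e,M.as_matrix()[:,2])
rel(tcp+.21*B,e); rel(tcp+.1*B,e)
```

```text
[0.54230863 0.01122167 0.0228443 ]
[2.7925268 0.        0.0645   ] [ 0.02204501 -0.34130895 -0.93969262]
shift [ 0.0022 -0.164   0.0225] turn [-0.3501  0.0032  0.0009]
shift [ 0.0025 -0.1262  0.1258] turn [-0.3501  0.0032  0.0009]
```

>>> jog_arm(series=[[-0.43, [0.002, -0.035, 0], [-0.1, 0, 0]], [-0.43, [0.002, -0.07, 0], [-0.2, 0, 0]], [-0.43, [0.002, -0.105, 0], [-0.3, 0, 0]], [-0.43, [0.002, -0.14, 0.01], [-0.35, 0, 0]], [-0.43, [0.002, -0.164, 0.022], [-0.35, 0.003, 0]], [-0.43, [0.002, -0.157, 0.045], [-0.35, 0.003, 0]], [-0.43, [0.002, -0.147, 0.075], [-0.35, 0.003, 0]], [-0.43, [0.002, -0.136, 0.1], [-0.35, 0.003, 0]], [-0.43, [0.002, -0.126, 0.126], [-0.35, 0.003, 0]], [-0.43, [0.002, -0.126, 0.126], [-0.35, 0.003, 0]], [-0.43, [0.002, -0.126, 0.126], [-0.35, 0.003, 0]], [-0.43, [0.002, -0.126, 0.126], [-0.35, 0.003, 0]]])

```text
time: 9.92
tool_pos: [0.5413, 0.0451, 0.1191]
tool_rot: [2.792, -0.004, 0.065]
contact_force: [0.2, 0.3, 0.1]
opening: 0.0262
```

Run:
```python
from h import *
np.set_printoptions(precision=4,suppress=True)
s=status.observe(); print(s['time'],s['tool_pos'],s['tool_rot'],s['opening'],s['qpos'])
c=cam('wrist','w6'); d=cam('top','t6')
T=tooltf(s)@c['tool_from_camera']
P=cloud(c,T).reshape(-1,3)
L=P[(P[:,2]>.026)&(P[:,2]<.048)&(P[:,1]>-.02)&(P[:,1]<.03)&(abs(P[:,0]-.542)<.045)]
print('L',len(L),L.min(0),L.max(0)); f=L[L[:,1]>.006]; print(f.mean(0))
rel([.5423,.0112,.0228],[2.7925,0,.0645])
```

```text
9.9167 [0.5413 0.0451 0.1191] [ 2.7916 -0.0037  0.0653] 0.026228276560742926 [ 0.1428  0.5259  1.6109 -0.4017  1.0653  1.8561]
L 1240 [ 0.5083 -0.0178  0.0261] [0.5794 0.0229 0.043 ]
[0.5448 0.0166 0.0395]
shift [-0.0023 -0.0013  0.1029] turn [ 0.0007 -0.0059 -0.0008]
```

View pics/w6.png

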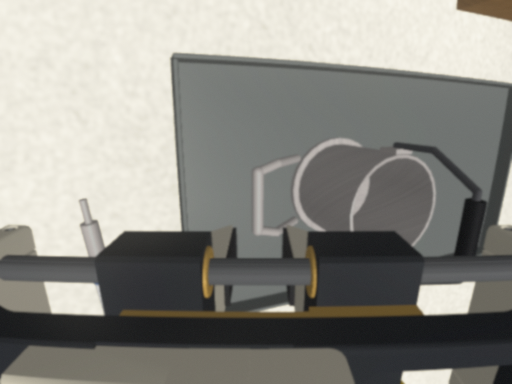

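View pics/t6.png

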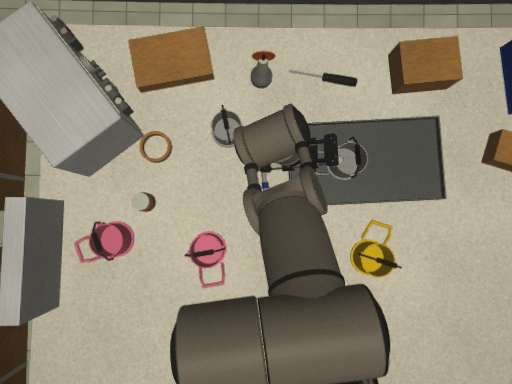

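>>> jog_arm(series=[[-0.43, [0, -0.001, 0.03], [0, -0.004, 0]], [-0.43, [-0.001, -0.001, 0.06], [0, -0.004, 0]], [-0.43, [-0.001, -0.001, 0.08], [0, -0.004, 0]], [-0.43, [-0.001, -0.001, 0.09], [0, -0.004, 0]], [-0.43, [-0.001, -0.001, 0.096], [0, -0.004, 0]], [-0.43, [-0.001, -0.001, 0.101], [0, -0.004, 0]], [-0.43, [-0.001, -0.001, 0.102], [0, -0.004, 0]], [-0.43, [-0.001, -0.001, 0.102], [0, -0.004, 0]], [-0.43, [-0.001, -0.001, 0.102], [0, -0.004, 0]]])

```text
time: 10.77
tool_pos: [0.543, 0.0111, 0.0232]
tool_rot: [2.791, -0.001, 0.064]
contact_force: [-0.2, -0.7, 0.2]
opening: 0.026
```

Run:
```python
from h import *
rel([.5423,.0112,.0228],[2.7925,0,.0645])
c=cam('wrist','w7'); cam('scene','s7')
```

```text
shift [-0.0007 -0.0003  0.0003] turn [ 0.001  -0.0009 -0.0005]
```

View pics/w7.png

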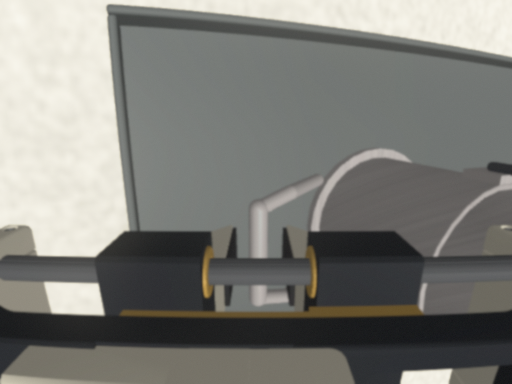

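View pics/s7.png

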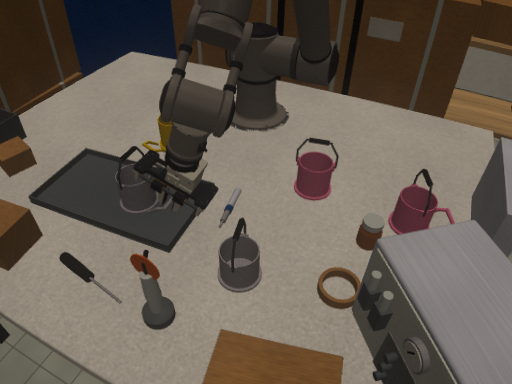

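>>> jog_arm(series=[[-0.6, [0, 0, 0], [0, 0, 0]], [-1, [0, 0, 0], [0, 0, 0]], [-1, [0, 0, 0], [0, 0, 0]], [-1, [0, 0, 0], [0, 0, 0]], [-1, [0, 0, 0], [0, 0, 0]], [-1, [0, 0, 0], [0, 0, 0]], [-1, [0, 0, 0], [0, 0, 0]]], squeeze=12)

```text
time: 11.45
tool_pos: [0.5423, 0.0108, 0.0222]
tool_rot: [2.792, 0.001, 0.064]
contact_force: [-0.1, 1.9, 0.8]
opening: 0.0092
```

Run:
```python
from h import *
np.set_printoptions(precision=4,suppress=True)
s=status.observe(); print(s['time'],s['tool_pos'],s['opening'],s['contact_force'])
# arc, in tool axes: u = -cos20 y + ... 
th=np.radians(20)
r=np.hypot(.149,.032);a0=np.arctan2(.032,.149)
for f in range(0,100,4):
    a=a0+np.radians(f); du=r*(np.cos(a)-np.cos(a0)); dz=r*(np.sin(a)-np.sin(a0))
    # tool y = -u cos - ... : y_t=-(cos u - sin z)?; check by matrix
    M=R.from_euler('xyz',s['tool_rot']).inv()
    w=du*np.array([-np.sin(.0645),np.cos(.0645),0])+[0,0,dz]
    print(f,M.apply(w).round(4), round(du,4),round(dz,4))
```

```text
11.45 [0.5423 0.0108 0.0222] 0.00923319379033647 [-0.1171  1.8542  0.8316]
0 [0. 0. 0.] 0.0 0.0
4 [-0.      0.006  -0.0088] -0.0026 0.0103
8 [-0.      0.0125 -0.0172] -0.0059 0.0204
12 [-0.      0.0197 -0.025 ] -0.0099 0.0303
16 [-0.      0.0274 -0.0324] -0.0146 0.0398
20 [-0.      0.0355 -0.0392] -0.0199 0.049
24 [-0.      0.0442 -0.0455] -0.0259 0.0578
28 [-0.      0.0532 -0.0511] -0.0325 0.0662
32 [-0.      0.0626 -0.056 ] -0.0396 0.0741
36 [-0.      0.0723 -0.0603] -0.0473 0.0815
40 [-0.      0.0823 -0.0639] -0.0554 0.0883
44 [-0.      0.0926 -0.0668] -0.064 0.0945
48 [-0.     0.103 -0.069] -0.0731 0.1001
52 [-0.      0.1135 -0.0705] -0.0825 0.1051
56 [-0.      0.1241 -0.0712] -0.0922 0.1094
60 [-0.      0.1348 -0.0711] -0.1022 0.113
64 [-0.      0.1454 -0.0704] -0.1124 0.1159
68 [-0.      0.1559 -0.0689] -0.1229 0.1181
72 [-0.      0.1663 -0.0666] -0.1334 0.1196
76 [-0.      0.1765 -0.0637] -0.144 0.1203
80 [-0.      0.1865 -0.06  ] -0.1546 0.1203
84 [ 0.      0.1962 -0.0556] -0.1652 0.1195
88 [ 0.      0.2056 -0.0506] -0.1758 0.118
92 [ 0.      0.2146 -0.0449] -0.1862 0.1158
96 [ 0.      0.2232 -0.0387] -0.1964 0.1128
```

>>> jog_arm(series=[[-1, [0, 0.003, -0.0045], [0, 0, 0]], [-1, [0, 0.006, -0.0088], [0, 0, 0]], [-1, [0, 0.0125, -0.0172], [0, 0, 0]], [-1, [0, 0.0197, -0.025], [0, 0, 0]], [-1, [0, 0.0274, -0.0324], [0, 0, 0]], [-1, [0, 0.0355, -0.0392], [0, 0, 0]], [-1, [0, 0.0398, -0.0425], [0, 0, 0]], [-1, [0, 0.0442, -0.0455], [0, 0, 0]], [-1, [0, 0.0442, -0.0455], [0, 0, 0]]])

```text
time: 12.2
tool_pos: [0.5445, -0.0158, 0.0813]
tool_rot: [2.791, -0.001, 0.063]
contact_force: [-0.5, 1.2, -0.6]
opening: 0.0092
```

Run:
```python
from h import *
s=status.observe(); print(s['tool_pos'],s['contact_force'],s['qpos'])
cam('scene','s8'); cam('wrist','w8')
im=cv2.imread('pics/s8.png')[120:260,20:240]; cv2.imwrite('pics/s8c.png',cv2.resize(im,None,fx=3.5,fy=3.5))
```

```text
[ 0.54454363 -0.0158149   0.08132168] [-0.54180463  1.21640707 -0.5688465 ] [ 0.03100327  0.56276703  1.67347488 -0.43842963  0.94052417  1.80611914]
```

View pics/s8c.png

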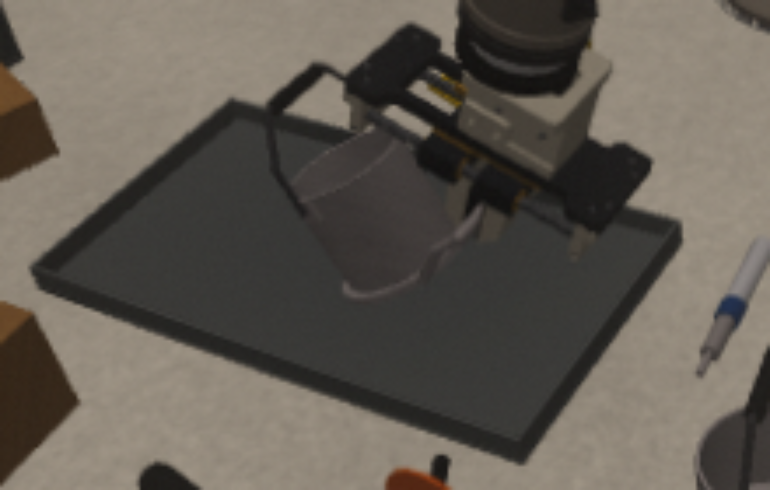

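View pics/w8.png

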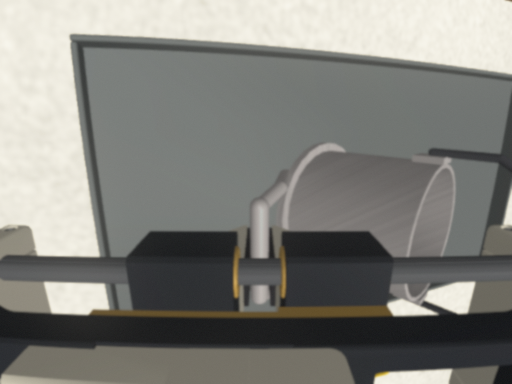

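>>> jog_arm(series=[[-1, [0, 0.009, -0.0056], [0, 0, 0]], [-1, [0, 0.0184, -0.0105], [0, 0, 0]], [-1, [0, 0.0281, -0.0148], [0, 0, 0]], [-1, [0, 0.0381, -0.0184], [0, 0, 0]], [-1, [0, 0.0484, -0.0213], [0, 0, 0]], [-1, [0, 0.0588, -0.0235], [0, 0, 0]], [-1, [0, 0.0693, -0.025], [0, 0, 0]], [-1, [0, 0.0799, -0.0257], [0, 0, 0]], [-1, [0, 0.0906, -0.0256], [0, 0, 0]], [-1, [0, 0.0959, -0.0252], [0, 0, 0]], [-1, [0, 0.1012, -0.0249], [0, 0, 0]], [-1, [0, 0.1012, -0.0249], [0, 0, 0]]])

```text
time: 13.3
tool_pos: [0.5497, -0.1026, 0.1385]
tool_rot: [2.791, 0.001, 0.063]
contact_force: [-0.2, 0.9, 3.0]
opening: 0.0092
```

Run:
```python
from h import *
s=status.observe(); print(s['tool_pos'],s['contact_force'],s['qpos'],s['opening'])
cam('scene','s9'); cam('wrist','w9')
im=cv2.imread('pics/s9.png')[120:260,20:240]; cv2.imwrite('pics/s9c.png',cv2.resize(im,None,fx=3.5,fy=3.5))
```

```text
[ 0.54967287 -0.10260316  0.13848462] [-0.23857178  0.88896984  2.98152812] [-0.12934926  0.482974    1.62426899 -0.41083214  1.00511911  1.59572536] 0.009180789292489477
```

View pics/s9c.png

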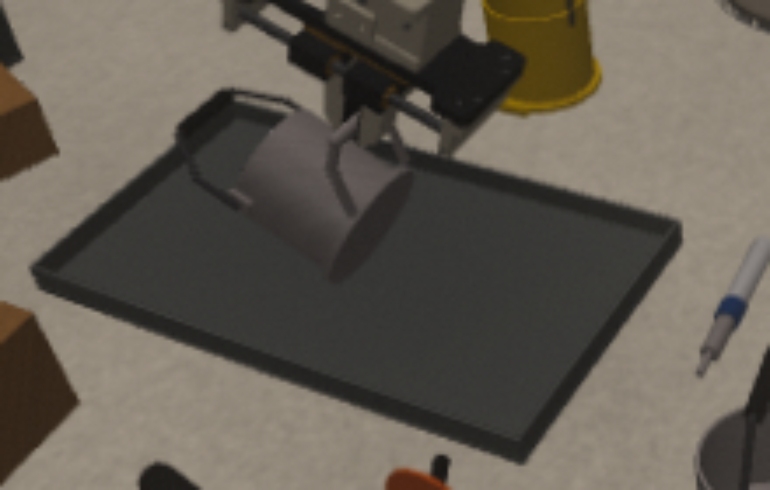

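View pics/w9.png

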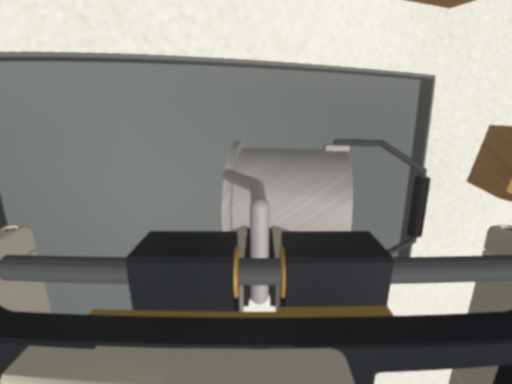

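>>> jog_arm(series=[[-1, [0, 0.0105, 0.0015], [0, 0, 0]], [-1, [0, 0.0209, 0.0038], [0, 0, 0]], [-1, [0, 0.0311, 0.0067], [0, 0, 0]], [-1, [0, 0.0411, 0.0104], [0, 0, 0]], [-1, [0, 0.046, 0.0126], [0, 0, 0]], [-1, [0, 0.0508, 0.0148], [0, 0, 0]], [-1, [0, 0.0555, 0.0172], [0, 0, 0]], [-1, [0, 0.0602, 0.0198], [0, 0, 0]], [-1, [0, 0.065, 0.0228], [0, 0, 0]], [-1, [0, 0.065, 0.0228], [0, 0, 0]], [-1, [0, 0.065, 0.0228], [0, 0, 0]]])

```text
time: 14.32
tool_pos: [0.554, -0.1705, 0.1391]
tool_rot: [2.791, 0.001, 0.064]
contact_force: [0.6, 0.1, 1.2]
opening: 0.0095
```

Run:
```python
from h import *
s=status.observe(); print(s['tool_pos'],s['contact_force'],s['qpos'],s['opening'])
cam('scene','s10'); cam('wrist','w10')
im=cv2.imread('pics/s10.png')[120:260,20:240]; cv2.imwrite('pics/s10c.png',cv2.resize(im,None,fx=3.5,fy=3.5))
```

```text
[ 0.55397467 -0.17047859  0.13908461] [0.57933691 0.10138783 1.17078721] [-0.25117478  0.49463904  1.60138198 -0.40581367  0.97373144  1.47412874] 0.00947651798825309
```

View pics/s10c.png

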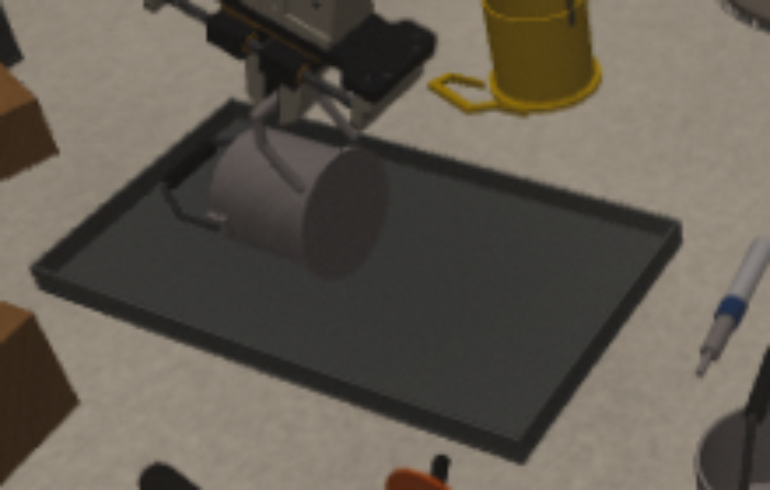

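View pics/w10.png

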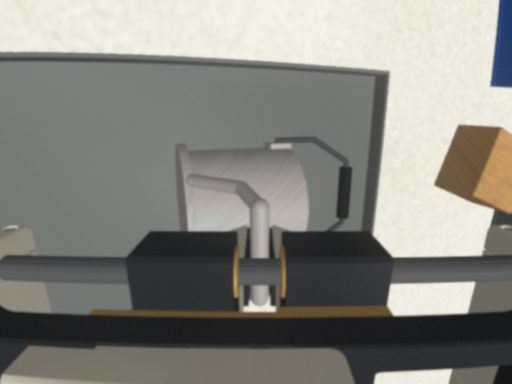

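>>> jog_arm(series=[[-0.7, [0, 0.003, 0.003], [0, 0, 0]], [-0.4, [0, 0.003, 0.003], [0, 0, 0]], [-0.3, [0, 0.003, 0.003], [0, 0, 0]], [-0.3, [0, 0.003, 0.003], [0, 0, 0]], [-0.3, [0, 0.003, 0.003], [0, 0, 0]], [-0.3, [0, 0.003, 0.003], [0, 0, 0]]])

```text
time: 14.92
tool_pos: [0.5542, -0.1738, 0.1372]
tool_rot: [2.792, 0.001, 0.064]
contact_force: [0.4, -0.2, 0.4]
opening: 0.0317
```

>>> jog_arm(series=[[-0.3, [0, 0, -0.01], [0, 0, 0]], [-0.3, [0, 0, -0.03], [0, 0, 0]], [-0.3, [0, 0, -0.05], [0, 0, 0]], [-0.3, [0, -0.02, -0.08], [0, 0, 0]], [-0.3, [0, -0.055, -0.11], [0, 0, 0]], [-0.3, [0, -0.09, -0.13], [0, 0, 0]], [-0.3, [0, -0.13, -0.13], [0, 0, 0]], [-0.3, [0, -0.17, -0.13], [0, 0, 0]], [-0.3, [0, -0.21, -0.13], [0, 0, 0]], [-0.3, [0, -0.25, -0.13], [0, 0, 0]], [-0.3, [0, -0.25, -0.13], [0, 0, 0]], [-0.3, [0, -0.25, -0.13], [0, 0, 0]]])

```text
time: 15.92
tool_pos: [0.5358, 0.1069, 0.1734]
tool_rot: [2.791, 0.002, 0.068]
contact_force: [-0.2, -0.5, 0.0]
opening: 0.0322
```

Run:
```python
from h import *
s=status.observe(); print(s['time'],s['tool_pos'],s['contact_force'])
cam('scene','s11'); c=cam('top','t11')
a=cv2.imread('pics/s11.png')[120:260,20:240]; b=cv2.imread('pics/t11.png')[100:220,270:460]
a=cv2.resize(a,(660,420)); cv2.imwrite('pics/s11c.png',a); cv2.imwrite('pics/t11c.png',cv2.resize(b,None,fx=4,fy=4))
```

```text
15.9167 [0.53584651 0.10686732 0.17344924] [-0.24464112 -0.50891562  0.00347335]
```

View pics/s11c.png

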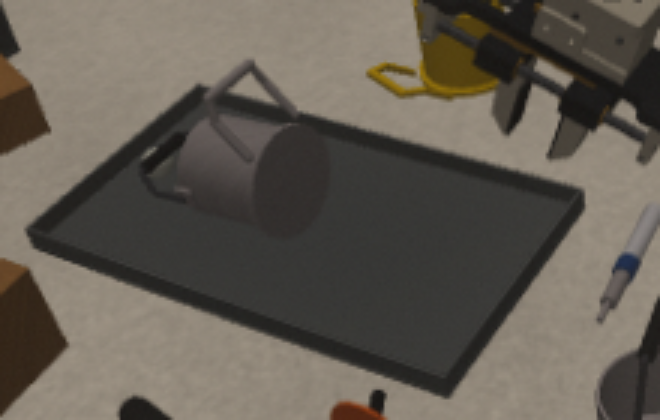

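View pics/t11c.png

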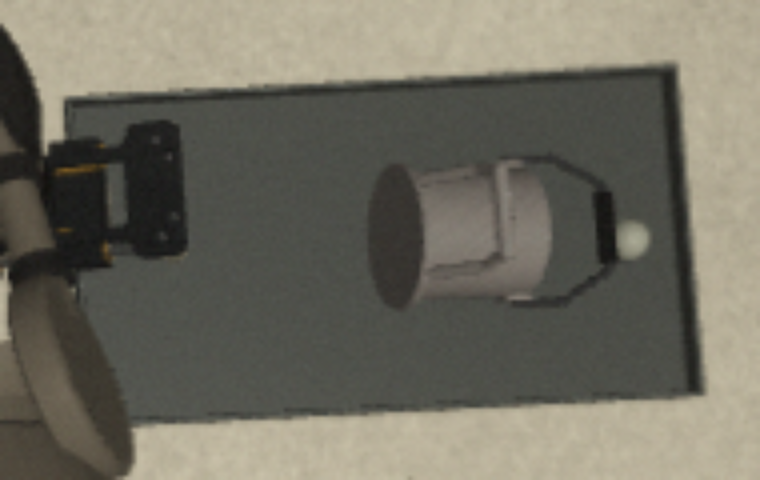

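>>> jog_arm(series=[[-0.3, [0, 0, 0], [0, 0, 0]], [-0.3, [0, 0, 0], [0, 0, 0]], [-0.3, [0, 0, 0], [0, 0, 0]], [-0.3, [0, 0, 0], [0, 0, 0]], [-0.3, [0, 0, 0], [0, 0, 0]], [-0.3, [0, 0, 0], [0, 0, 0]], [-0.3, [0, 0, 0], [0, 0, 0]], [-0.3, [0, 0, 0], [0, 0, 0]]])

```text
time: 16.68
tool_pos: [0.5364, 0.1048, 0.1737]
tool_rot: [2.791, 0.001, 0.064]
contact_force: [-0.1, -0.3, -0.9]
opening: 0.032
```

Run:
```python
from h import *
np.set_printoptions(precision=4,suppress=True)
a=cv2.imread('pics/t11.png'); c=cam('top','t12'); b=cv2.imread('pics/t12.png')
d=cv2.absdiff(a,b)[100:220,340:460]; print('diff max in pail area',d.max(),d.mean())
m=(c['img'][100:220,340:460].min(2)>140); v,u=np.nonzero(m); 
n,l,st,ce=cv2.connectedComponentsWithStats(m[:, :].astype(np.uint8)); print(st,ce+[340,100])
W=cloud(c)
tr=lambda p:(np.array([[np.cos(.0645),np.sin(.0645)],[-np.sin(.0645),np.cos(.0645)]])@(np.atleast_2d(p)[:,:2]-[.5515,-.1405]).T).T
print('ball',onz(c,[[270+630/4,100+240/4]],.019),tr(onz(c,[[270+630/4,100+240/4]],.019)))
P=W[100:220,340:420].reshape(-1,3); P=P[(P[:,2]>.06)&(P[:,2]<.115)]
print('pail top pts',tr(P).min(0),tr(P).max(0),np.median(P,0))
```

```text
diff max in pail area 62 2.089212962962963
[[   0    0  119  120 8753]
 [   0    0  120  120 5643]
 [  89   59    2    2    4]] [[391.5264 160.1329]
 [411.8467 158.5183]
 [429.5    159.5   ]]
ball [[ 0.5552 -0.3191  0.019 ]] [[-0.0078 -0.1785]]
pail top pts [-0.049  -0.0924] [0.0492 0.0033] [ 0.5491 -0.1735  0.0903]
```

Run:
```python
from h import *
b=cv2.imread('pics/t12.png')[100:220,270:460]; cv2.imwrite('pics/t12c.png',cv2.resize(b,None,fx=4,fy=4))
```

```text
(no output)
```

View pics/t12c.png

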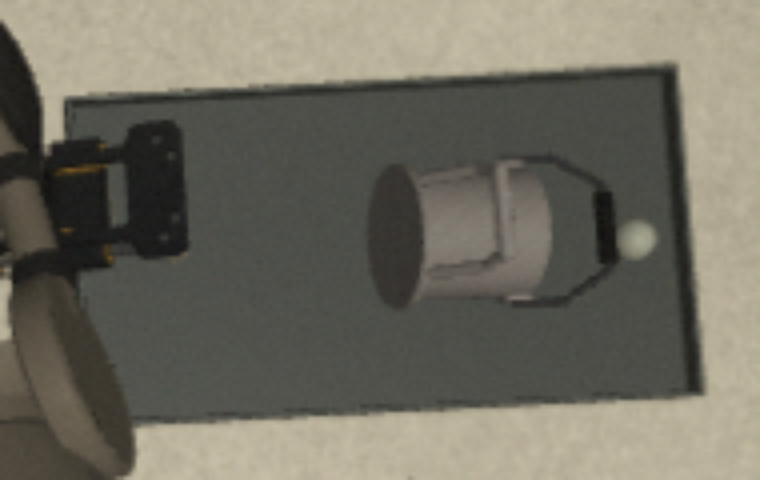

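Pail is still on its side with the loop up; the ball is out at crop (637,240), drifting slowly towards the end wall. Handing in.

```bash
python3 -c "
from h import *
print(job.hand_in())"
```

```text
the job is handed in; nothing more can be done
None
```

I carried the steel pail with the foot loop to the tray by its bail and set it down upright, let go, with the ball still in it. I then gripped the foot loop, tipped the pail about its far foot edge until it lay on its side, released it and backed the arm away. The job was handed in at about 17 s of the 64 s allowed.

The last top-view check gave:
- **Pail:** it lies on its side with the loop up and the mouth towards the far end. Its middle is at about y = -0.044 m in the tray frame. It looked the same in two pictures about 0.8 s apart.
- **Ball:** it is outside the pail on the tray floor, at about (-0.01, -0.18) m in the tray frame and roughly 13 cm from the pail's middle. Between those two pictures it was still rolling slowly towards the tray's end wall.
- **Robot:** the gripper is clear of everything and the force reading is about zero.

I judged the pail at rest and on its side from the pictures. I did not measure its exact angle or its speed. No check failed. The pixel difference around the pail area was not zero, which I put down to the ball moving and image noise.

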